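# Open the tall clip tub on the grafting bench

## Robot

A 6-joint arm with a two-finger parallel gripper is mounted at the origin on the work surface. World frame = base frame: x ahead of the robot, y to its left, z up, the work surface at z = 0. Lengths are in mm, angles in degrees, forces in N, time in s.
With the tool pointing down it reaches from about 300 to 850 mm from the base axis. Payload 4.2 kg.
Tool frame: the origin (TCP) lies at the very end of the fingers, on their centre line; the grasp point (between the pads) lies 19 mm behind it; x points along the fingers, z is the direction in which the jaws open and shut, and the axes are right-handed (so a half turn about x gives the same grasp; the last joint's range is limited). The gripper opens to 91 mm and grips with 3 to 60 N. Pads are 32 mm wide; open, the fingers measure 118 mm over their backs; the gripper's body (76 mm by 178 mm) begins 60 mm behind the grasp point.
Start: joints at [68.526, 18.312, 89.639, -0, 72.044, -1.146], TCP at [199.76, 539.204, 193.576] pointing down, gripper open.
Joint ranges: [-177.97, 177.97], [-48.28, 115.42], [12.27, 149.76], [-77.06, 257.06], [2.81, 150.46], [-146.56, 146.56]. Speed limits (degrees/s): [147.25, 147.25, 180, 180, 180, 180].

## Interface

Orientations are given as [roll, pitch, yaw] about the fixed x, y, z axes, in that order (R = Rz(yaw) Ry(pitch) Rx(roll)).
In Python, from workcell import state, grab_frame, camera_info, env, search_frame, place_of gives the robot as it stands.
- The arm moves only by the tool drive_tool, never from a script. Its argument "plan" is a list of rows, each a list of 7 numbers: the turn, a rotation vector about the world's x, y, z in degrees, then the shift along the world's x, y, z in mm, then the finger opening in mm, from 0 to 91.2. In form: [[wx, wy, wz, dx, dy, dz, jaw], ...]. A call has 1 to 10 rows; each row is the pose to reach, as a shift and turn from the pose measured when the call began; what a row does not reach only later rows make up. A row lasts 1/8 s, in which the tool goes at most 62.5 mm and 10.7 degrees, less where a joint would pass 70% of its speed; a pose out of reach is approached as far as the arm can. A call with a gripper value outside its range is refused whole. The fingers move at their own pace and stop on an object; "grip_force" is the grip in N (left out, the last holds). Time passes only in rows, so rows that repeat a pose let the fingers close. It gives the time, the measured TCP pose, the force and the opening at its end, in the units of the state.
- state(): the state, without advancing time (a new reading comes with each control period).
- grab_frame(name): name is "scene" or "top" or "wrist"; returns the picture (420x560x3 uint8, red, green, blue); there is no depth.
- camera_info(name): a dict with "intrinsics" (3x3 intrinsics, pixels), "origin" and "orientation" of the camera in the world; the wrist camera has in their place "hand_eye" (4x4, takes a point from camera to tool coordinates, whose origin is the TCP and whose axes are the tool frame's). Camera axes: x right, y down, z forward; pixel columns grow to the right and rows downward; lengths in mm; the calibration is good to about 2 mm. A picture is of the moment at which its call begins: read the wrist's pose just before it. camera_info takes no time and is no camera call.
- env.job_done(): hands the job in, once; it reports no verdict.
Trained networks look in the newest picture that a camera, given by its name, has taken for a name from the list of things; names that differ only in an ending like _2 or _b are one class to them, and where a whole thing is asked for, a point or a joint stands for the part that bears it (a point fixed in the world has none). Each returns a list of dicts, best first, with "p" (0 to 1); they miss things now and then, are a little off and sometimes report something else, mostly with a low value. They report only what shows in the picture. A call takes as long as a camera call. They do not tell look-alikes from the thing itself.
- search_frame(camera, label): "rect" ([left, top, right, bottom] as shares, 0 to 1, of the picture: columns of its width, rows of its height, round what is visible of it).
- place_of(camera, label): "location" ([column, row] as shares, 0 to 1, of the picture: columns of its width, rows of its height: a listed point, or the origin of a listed thing).
The state is a dict: "time_s": time; "qpos": joint angles; "qvel": joint speeds; "effort": joint torques, N m; "ee_pos": TCP position; "ee_rot": TCP orientation; "force": force on the tool from outside, world axes, zero at the start; "torque": the same for the moment, N m; "gripper_width": finger opening in mm.
Only numpy, scipy, OpenCV 4.12 (cv2) and the standard library are available. Lean on these libraries where they do the work, as an engineer would, in place of code of your own. Each camera call takes 0.05 s, during which the arm holds its last target. There are 200 camera calls.

## Task

Open the taller of the two frosted clip tubs: pinch the two grey spring buttons on its lid together so that the catches let go, lift the lid off, and lay it gently, right way up, flat on the floor of the shallow steel tray, then let go. Do not drop the lid, and leave the low tub's lid alone.

Things in the scene. Friction and masses are not known exactly. Their poses are not given: they have to be found in the camera images.
- tall_lid: square white lid, plate 124 mm, on the taller frosted tub (120 mm high, 130 mm square, screwed down). Origin: centre of the foot of its 96 mm square plug, 104 mm above the bench when seated; z up, x, y along its edges. Plug z 0-16 mm, plate z 16-20 mm on the tub's rim. Two grey buttons stand on it, opposed along y. Both in, lift straight up: clear after 20 mm; carry it by the buttons. About 130 g.
- button_left (a joint): upright spring button on the lid's +y side: 36 mm long (x), 5 mm thick, z 20-52 mm above the lid's origin, outer face at y = +27 mm (54 mm across both; 32 mm fully in). Value: m pushed in to the lid's centre, 0 out, 0.011 in; 3 to 8.5 N; springs back. Its catch hooks 6 mm under the rim: keep it in 8 mm or more while lifting. A white post, 14 mm thick, to z 44 mm, stands between the buttons.
- button_right (a joint): the same button and catch on the lid's -y side, outer face at y = -27 mm; both must be in at once
- tray: shallow open dark steel tray, 190 x 190 mm, fixed to the bench, walls 4 mm thick and 10 mm high, floor 4 mm thick. Origin: centre of its underside on the bench, z up, x and y along its sides. The lid's plug stands on the floor inside the walls; the lid's plate may overhang them.
- low_lid: bystander, to be left alone: an identical lid with the same buttons on the low frosted tub (60 mm high, 130 mm square). Origin: centre of its plug's foot, 44 mm above the bench; buttons reach 52 mm above that.
Mind the look-alikes: they are no part of the job. What is shaped like the tall_lid but blue or red is not meant.

How it is judged:
By the outcome, as a careful person would: the job done as asked, in the order asked, and still so for the second after the job is handed in, with the robot touching nothing.
It also fails if it takes over 42 s, if anything falls off the work surface, if the arm or the gripper's body presses on something with over 40 N, if the wrist force passes 120 N, or if a joint passes its speed limit or range.

## Working session

There is one attempt and no reset: what is moved stays moved. The work goes in short steps, Python scripts to look and compute and a tool call to move; the robot and the scene stay as the last step left them, time stands still between calls to the robot, and variables do not carry over. Pictures are saved under pics/ and viewed, about 8 in all and at most 12, crops included, and the job is handed in when it is done.

Besides the shell and the picture viewer there is one more tool, called after "Request:" by a JSON object that holds its "op" and its "data", one argument or row to a line. drive_tool: Moves the arm, as the interface text tells. Its arguments: {"type":"object","properties":{"plan":{"type":"array"},"grip_force":{"type":"number"}},"required":["plan"]}

```bash
mkdir -p pics; python3 - <<'E'
from workcell import *
import cv2,numpy as np
s=state();print(s['time_s'],s['ee_pos'],s['ee_rot'],s['gripper_width'])
for c in ['scene','top']:
    f=grab_frame(c);cv2.imwrite(f'pics/{c}1.png',f[:,:,::-1]);i=camera_info(c);print(c,i)
    for l in ['tall_lid','low_lid','tray','button_left']:
        for fn in (search_frame,place_of):
            print(l,[{k:np.round(v,3).tolist() for k,v in d.items()} for d in fn(c,l)[:5]])
print(camera_info('wrist'))
E
```

```text
0.0 [199.55820391 538.69254419 192.74518465] [-179.79465266   89.90161229 -110.11969492] 91.30641423290811
scene {'intrinsics': array([[398.30275826,   0.        , 278.83179063],
       [  0.        , 398.30275826, 204.7164016 ],
       [  0.        ,   0.        ,   1.        ]]), 'origin': array([1120.70429682,  413.29876382,  594.44568598]), 'orientation': array([-124.03438655,    0.29576754,  116.24333536])}
tall_lid [{'rect': [0.562, 0.467, 0.681, 0.534], 'p': 0.86}, {'rect': [0.732, 0.596, 0.886, 0.698], 'p': 0.84}, {'rect': [0.534, 0.503, 0.697, 0.641], 'p': 0.82}, {'rect': [0.59, 0.506, 0.606, 0.557], 'p': 0.35}]
tall_lid [{'location': [0.8, 0.652], 'p': 0.76}, {'location': [0.624, 0.53], 'p': 0.76}, {'location': [0.613, 0.583], 'p': 0.62}]
low_lid [{'rect': [0.204, 0.407, 0.321, 0.481], 'p': 0.84}]
low_lid [{'location': [0.264, 0.458], 'p': 0.97}]
tray [{'rect': [0.329, 0.49, 0.507, 0.634], 'p': 0.95}, {'rect': [0.536, 0.501, 0.698, 0.636], 'p': 0.59}]
tray [{'location': [0.419, 0.554], 'p': 0.57}]
button_left [{'rect': [0.801, 0.625, 0.835, 0.654], 'p': 0.61}, {'rect': [0.602, 0.482, 0.623, 0.499], 'p': 0.51}, {'rect': [0.62, 0.545, 0.651, 0.584], 'p': 0.49}]Traceback (most recent call last):
  File "<stdin>", line 8, in <module>
ValueError: it knows: low_lid, tall_lid, tray
```

```bash
python3 - <<'E'
from workcell import *
import cv2,numpy as np
c='top'
f=grab_frame(c);cv2.imwrite(f'pics/{c}1.png',f[:,:,::-1]);i=camera_info(c);print(c,i)
for l in ['tall_lid','low_lid','tray']:
    for fn in (search_frame,place_of):
        print(l,[{k:np.round(v,3).tolist() for k,v in d.items()} for d in fn(c,l)[:5]])
print([{k:np.round(v,3).tolist() for k,v in d.items()} for d in search_frame(c,'button_left')])
print(camera_info('wrist'))
a=cv2.imread('pics/scene1.png');b=cv2.imread('pics/top1.png')
cv2.imwrite('pics/both.png',np.hstack([a,b])[:, :]) 
E
```

```text
top {'intrinsics': array([[392.31910863,   0.        , 275.81120945],
       [  0.        , 392.31910863, 199.72196963],
       [  0.        ,   0.        ,   1.        ]]), 'origin': array([361.47996126,  84.6183031 , 941.75266195]), 'orientation': array([-174.26905143,   -1.78959465,  -91.06748409])}
tall_lid [{'rect': [0.244, 0.29, 0.384, 0.465], 'p': 0.71}, {'rect': [0.12, 0.443, 0.244, 0.61], 'p': 0.63}, {'rect': [0.318, 0.532, 0.42, 0.676], 'p': 0.61}]
tall_lid [{'location': [0.379, 0.602], 'p': 0.92}, {'location': [0.314, 0.384], 'p': 0.88}, {'location': [0.188, 0.525], 'p': 0.56}]
low_lid [{'rect': [0.702, 0.363, 0.801, 0.514], 'p': 0.81}]
low_lid [{'location': [0.753, 0.434], 'p': 0.97}]
tray [{'rect': [0.452, 0.332, 0.623, 0.551], 'p': 0.97}]
tray [{'location': [0.536, 0.444], 'p': 0.64}]
[{'rect': [0.383, 0.596, 0.392, 0.62], 'p': 0.64}, {'rect': [0.147, 0.498, 0.181, 0.523], 'p': 0.48}]
{'intrinsics': array([[358.51891635,   0.        , 277.5822616 ],
       [  0.        , 358.51891635, 208.38339644],
       [  0.        ,   0.        ,   1.        ]]), 'hand_eye': array([[-4.63053303e-04, -2.41768921e-01,  9.70333744e-01,
        -1.92079631e+02],
       [ 1.06722965e-03, -9.70333415e-01, -2.41768330e-01,
         6.63159298e+01],
       [ 9.99999323e-01,  9.23617317e-04,  7.07339053e-04,
         4.82848900e-01],
       [ 0.00000000e+00,  0.00000000e+00,  0.00000000e+00,
         1.00000000e+00]])}
```

View pics/scene1.png

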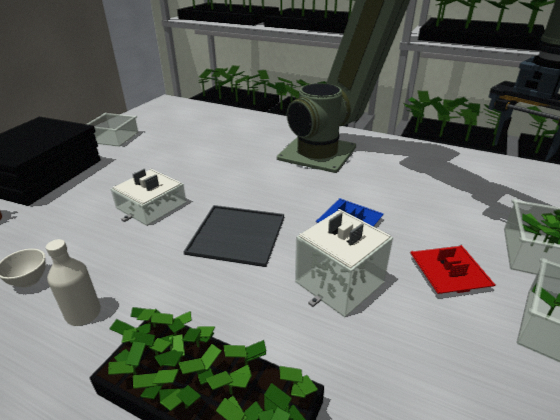

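View pics/top1.png

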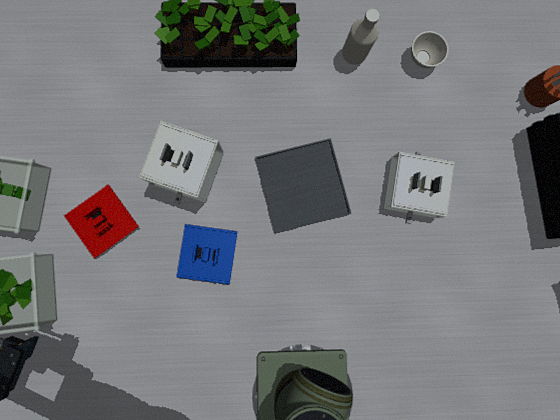

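```bash
cat > h.py <<'E'
from workcell import *
import cv2,numpy as np
from scipy.spatial.transform import Rotation as R
def cam(c,s=None):
    i=camera_info(c);K=i['intrinsics']
    if c=='wrist':
        T=np.eye(4);T[:3,:3]=R.from_euler('xyz',s['ee_rot'],degrees=True).as_matrix();T[:3,3]=s['ee_pos']
        T=T@i['hand_eye'];return K,T[:3,:3],T[:3,3]
    return K,R.from_euler('xyz',i['orientation'],degrees=True).as_matrix(),np.array(i['origin'])
def unproj(C,uv,z):
    K,Rm,o=C;uv=np.atleast_2d(uv).astype(float)
    d=np.c_[uv,np.ones(len(uv))]@np.linalg.inv(K).T@Rm.T
    return o+d*((z-o[2])/d[:,2])[:,None]
def proj(C,P):
    K,Rm,o=C;p=(np.atleast_2d(P)-o)@Rm@K.T;return p[:,:2]/p[:,2:]
def rect(mask,C,z):
    "largest blob's outline on the plane z -> centre, size, angle"
    cs,_=cv2.findContours(mask.astype(np.uint8),cv2.RETR_EXTERNAL,cv2.CHAIN_APPROX_NONE)
    c=max(cs,key=cv2.contourArea)
    P=unproj(C,cv2.convexHull(c)[:,0],z)[:,:2]
    return cv2.minAreaRect(P.astype(np.float32))
E
python3 - <<'E'
from h import *
f=cv2.imread('pics/top1.png');C=cam('top')
g=f.min(2).astype(int)
print(g[160,150:225:3],f[180,300],g[120:215:4,182])
m=np.zeros(g.shape,bool);m[110:215,130:230]=1
for t in (200,215,230): print('tall',t,rect(m&(g>t),C,124))
m=np.zeros(g.shape,bool);m[130:240,245:360]=1
for t in (85,100,110): print('tray',t,rect(m&(f.max(2)<t),C,10))
print(unproj(C,np.array([[.314*560,.384*420]]),104),unproj(C,np.array([[.536*560,.444*420]]),0))
C=cam('scene')
print(unproj(C,np.array([[.624*560,.53*420],[.613*560,.583*420]]),104),unproj(C,np.array([[.419*560,.554*420]]),0))
E
```

```text
[167 166 169 171  47  21   4 159 170 144  59 179  95  37 156 166 168 166
 169 168 157 101 105 100 138] [74 68 61] [138 128 144 165 170 166 166 163  60 117 179 111 176 175 169 166 167 162
 138  68  76  81  68 130]Traceback (most recent call last):
  File "<stdin>", line 6, in <module>
  File "h.py", line 19, in rect
    c=max(cs,key=cv2.contourArea)
ValueError: max() iterable argument is empty
```

```bash
python3 - <<'E'
from h import *
f=cv2.imread('pics/top1.png');C=cam('top')
g=f.min(2).astype(int)
m=np.zeros(g.shape,bool);m[110:215,130:230]=1
for t in (145,150,155): print('tall',t,rect(m&(g>t),C,124))
m=np.zeros(g.shape,bool);m[130:240,245:360]=1
for t in (80,90,100): print('tray',t,rect(m&(f.max(2)<t),C,10))
print(unproj(C,np.array([[.314*560,.384*420]]),104),unproj(C,np.array([[.536*560,.444*420]]),0))
C=cam('scene')
print(unproj(C,np.array([[.624*560,.53*420],[.613*560,.583*420]]),104),unproj(C,np.array([[.419*560,.554*420]]),0))
E
```

```text
tall 145 ((534.5084228515625, 261.5778503417969), (130.17701721191406, 130.03652954101562), 70.05026245117188)
tall 150 ((534.0142211914062, 261.1435852050781), (129.00938415527344, 129.34913635253906), 69.96843719482422)
tall 155 ((534.1629638671875, 260.7463684082031), (128.37843322753906, 128.35536193847656), 70.05268096923828)
tray 80 ((488.3275146484375, -10.401473999023438), (190.7805633544922, 190.55963134765625), 13.241449356079102)
tray 90 ((488.33709716796875, -10.499786376953125), (191.19671630859375, 190.5962371826172), 13.408865928649902)
tray 100 ((488.4239501953125, -9.984809875488281), (191.83790588378906, 193.2909698486328), 13.496807098388672)
[[531.52225614 270.46060627 104.        ]] [[486.84820445  -6.2727581    0.        ]]
[[466.20862866 249.96129983 104.        ]
 [539.84532797 261.4929677  104.        ]] [[487.47049546 -21.43185735   0.        ]]
```

```bash
python3 - <<'E'
from h import *
s=state();M=R.from_euler('xyz',s['ee_rot'],degrees=True).as_matrix()
print(M.round(3));z=M[:,2];print('jaw az',np.degrees(np.arctan2(z[1],z[0])),s['qpos'],s['time_s'],s['ee_pos'])
E
```

```text
[[ 0.    -0.938  0.347]
 [ 0.     0.347  0.938]
 [-1.     0.     0.   ]]
jaw az 69.67046098400587 [ 6.85251883e+01  1.83096626e+01  8.96393468e+01  2.50135803e-04
  7.20428177e+01 -1.14534983e+00] 0.8 [199.76535794 539.20533015 193.59602232]
```

Request:
{"op": "drive_tool", "data": {
  "plan": [
    [0,0,0,0,0,60,91],
    [0,0,0,30,-25,110,91],
    [0,0,0,75,-60,125,91],
    [0,0,0,120,-95,130,91],
    [0,0,0,165,-130,130,91],
    [0,0,0,210,-170,130,91],
    [0,0,0,250,-205,130,91],
    [0,0,0,295,-245,130,91],
    [0,0,0,334,-278,130,91],
    [0,0,0,334,-278,130,91]
  ],
  "grip_force": 30
}}

```text
time_s: 2.05
ee_pos: [535.9, 258.8, 322.8]
ee_rot: [177.9, 89.9, -112.7]
force: [-0.6, 0.1, -0.2]
gripper_width: 91.0
```

```bash
python3 - <<'E'
from h import *
s=state();f=grab_frame('wrist')[:,:,::-1].copy();C=cam('wrist',s)
cv2.imwrite('pics/w1.png',f)
print(s['time_s'],s['ee_pos'],s['ee_rot'],s['force'],s['qpos'])
g=f.min(2).astype(int)
yaw=np.radians(-20);X=np.array([np.cos(yaw),np.sin(yaw),0]);Y=np.array([-np.sin(yaw),np.cos(yaw),0])
o=np.array([534.2,261,104])
P=[o+a*62*X+b*62*Y+[0,0,20] for a,b in((1,1),(1,-1),(-1,-1),(-1,1))]
B=[o+a*18*X+b*27*Y+[0,0,52] for a in(1,-1) for b in(1,-1)]
print(proj(C,P).round(),proj(C,B).round())
for p in proj(C,np.array(P+B)).astype(int): cv2.circle(f,tuple(map(int,p)),2,(0,0,255),-1)
cv2.imwrite('pics/w1m.png',f)
E
```

```text
2.05 [535.93257657 258.75766584 322.76453635] [ 177.89464131   89.94447037 -112.70990387] [-0.57345508  0.14679051 -0.2282695 ] [ 2.46873348e+01  1.75359606e+01  7.25425694e+01 -3.75886479e-02
  8.99623434e+01 -4.47080819e+01]
[[333. 232.]
 [225. 233.]
 [219. 121.]
 [336. 120.]] [[305. 201.]
 [252. 202.]
 [305. 166.]
 [251. 167.]]
```

View pics/w1m.png

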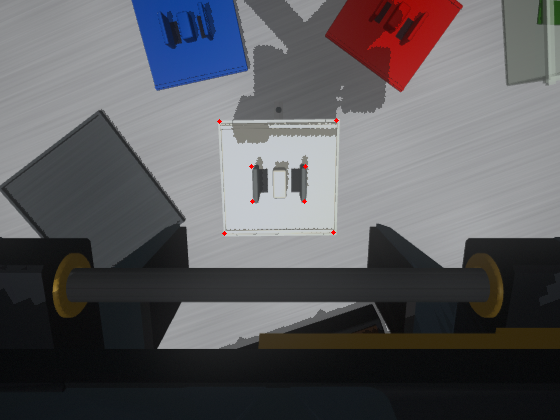

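```bash
python3 - <<'E'
from h import *
s=state();f=cv2.imread('pics/w1.png');C=cam('wrist',s)
g=f.min(2).astype(int)
for r in(175,185,195):print(g[r,246:262],g[r,298:316])
print(g[155:212,254]);print(g[155:212,305])
print(g[215,214:232],g[215,326:344])
# buttons' top: outer-edge midpoints at z=156
M=R.from_euler('xyz',s['ee_rot'],degrees=True).as_matrix();print(np.degrees(np.arctan2(M[1,2],M[0,2])))
E
```

```text
[196 196 197 196 197 197 124  98 108 109 101  72  60  56  53  54] [ 63  63  62  72 102 110 107  94  99 191 196 196 197 196 197 196 196 197]
[197 197 196 197 196 197 159 103 110 109 108  87  62  57  54  54] [ 64  62  63  72 105 110 108  99  98 132 135 192 197 196 196 196 196 197]
[197 197 197 196 197 197 177 102 106 109 110  93  63  84 191 197] [197 142  72  74 106 110 107  97 133 192 197 197 196 197 197 197 197 197]
[196 196 196 196 196 196 196 196 196 189 116  99  74  70  98 108 108 108
 108 108 108 111 111 110 109 110 109 109 109 109 110 109 109 109 107 108
 108 108 107 106 106 105 105 106 108 108 106 116 198 197 197 197 196 197
 196 197 197]
[131 122 122 122 122 122 122 122 122 122 119 116  87  86  95  94  94  94
  94  94  94  94  94  93  94  93  92  93  93  93  99  99  98  99  99  99
  98  98  98  98  97  97  96  96  97  96 103 145 197 196 196 196 197 197
 197 197 197]
[167 168 167 167 167 164 164 163 169 193 196 188 196 195 197 196 196 196] [196 196 196 197 196 196 196 197 170 191 193 163 159 158 160 161 162 162]
69.51478945069854
```

Request:
{"op": "drive_tool", "data": {
  "plan": [
    [0,0,0,-1,2.5,-30,91],
    [0,0,0,-1,2.5,-60,91],
    [0,0,0,-1,2.5,-90,91],
    [0,0,0,-1,2.5,-110,91],
    [0,0,0,-1,2.5,-125,91],
    [0,0,0,-1,2.5,-130,91],
    [0,0,0,-1,2.5,-130,91],
    [0,0,0,-1,2.5,-130,91]
  ]
}}

```text
time_s: 3.1
ee_pos: [533.9, 263.1, 194.0]
ee_rot: [-5.7, 89.9, 63.8]
force: [-0.1, -0.1, -1.4]
gripper_width: 90.9
```

```bash
python3 - <<'E'
from h import *
s=state();f=grab_frame('wrist')[:,:,::-1].copy();C=cam('wrist',s)
print(s['time_s'],s['ee_pos'],s['force'])
M=R.from_euler('xyz',s['ee_rot'],degrees=True).as_matrix();print(M.round(4),np.degrees(np.arctan2(M[1,2],M[0,2])))
g=f.min(2).astype(int)
yaw=np.radians(-20);X=np.array([np.cos(yaw),np.sin(yaw),0]);Y=np.array([-np.sin(yaw),np.cos(yaw),0])
o=np.array([534.7,261.7,104])
B=[o+a*18*X+b*27*Y+[0,0,52] for a in(1,-1) for b in(1,-1)]
print(proj(C,B).round(1))
for p in proj(C,np.array(B)).astype(int): cv2.circle(f,tuple(map(int,p)),1,(0,0,255),-1)
cv2.imwrite('pics/w2m.png',f)
E
```

```text
3.1 [533.90304352 263.06748934 193.9779279 ] [-0.12481788 -0.06545612 -1.43882359]
[[ 5.000e-04 -9.368e-01  3.499e-01]
 [ 1.000e-03  3.499e-01  9.368e-01]
 [-1.000e+00 -1.000e-04  1.100e-03]] 69.51838399960967
[[314.9 248.3]
 [235.6 248.9]
 [315.9 196.6]
 [233.6 197.2]]
```

View pics/w2m.png

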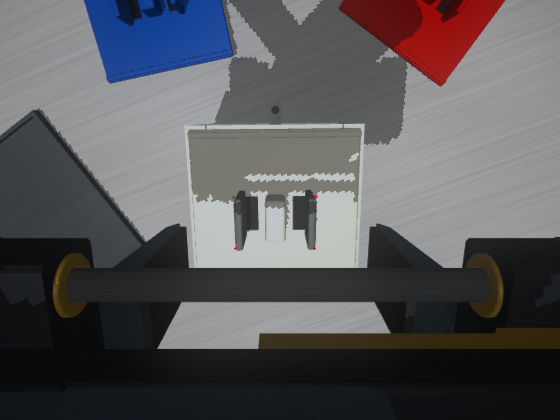

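Request:
{"op": "drive_tool", "data": {
  "plan": [
    [0,0,0,0.8,-1.4,-20,91],
    [0,0,0,0.8,-1.4,-40,91],
    [0,0,0,0.8,-1.4,-55,91],
    [0,0,0,0.8,-1.4,-62,91],
    [0,0,0,0.8,-1.4,-65,91],
    [0,0,0,0.8,-1.4,-65,91],
    [0,0,0,0.8,-1.4,-65,91]
  ]
}}

```text
time_s: 4.03
ee_pos: [535.1, 261.8, 129.6]
ee_rot: [-25.9, 89.9, 43.6]
force: [-0.3, -0.1, -0.3]
gripper_width: 91.1
```

Request:
{"op": "drive_tool", "data": {
  "plan": [
    [0,0,0,0,0,0,30],
    [0,0,0,0,0,0,30],
    [0,0,0,0,0,0,28],
    [0,0,0,0,0,0,28],
    [0,0,0,0,0,0,28],
    [0,0,0,0,0,0,28],
    [0,0,0,0,0,0,28],
    [0,0,0,0,0,0,28]
  ],
  "grip_force": 32
}}

```text
time_s: 5.03
ee_pos: [535.1, 261.8, 130.3]
ee_rot: [-31.2, 89.9, 38.4]
force: [-1.4, -1.8, 6.2]
gripper_width: 28.2
```

```bash
python3 - <<'E'
from h import *
s=state();print(s['gripper_width'],s['force'],s['torque'],s['ee_pos'])
a=grab_frame('wrist')[90:360,130:430,::-1];b=grab_frame('scene')[170:320,270:420,::-1]
cv2.imwrite('pics/g1.png',np.hstack([cv2.resize(a,(400,400)),cv2.resize(b,(400,400),interpolation=cv2.INTER_CUBIC)]))
E
```

```text
28.20159900276696 [-1.41181046 -1.78726152  6.19250492] [-0.10278872  0.34839221  0.05538417] [535.11261174 261.75346105 130.27517514]
```

View pics/g1.png

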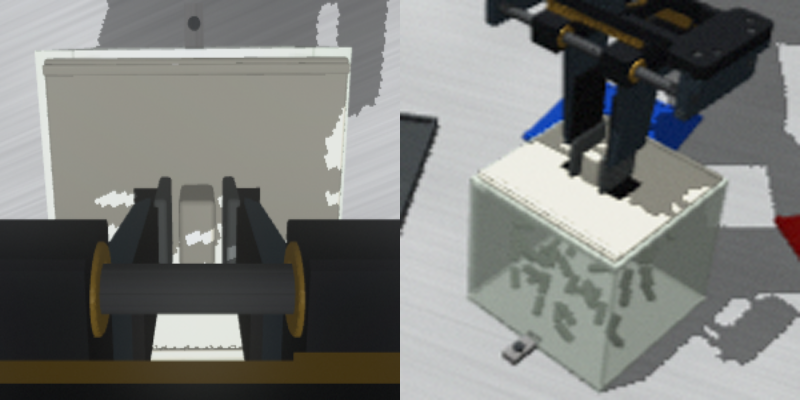

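The view shows both pads on the buttons, which are pressed in evenly beside the post. I'll lift a little first and check.

Request:
{"op": "drive_tool", "data": {
  "plan": [
    [0,0,0,0,0,2,28],
    [0,0,0,0,0,5,28],
    [0,0,0,0,0,9,28],
    [0,0,0,0,0,14,28],
    [0,0,0,0,0,20,28],
    [0,0,0,0,0,27,28],
    [0,0,0,0,0,35,28],
    [0,0,0,0,0,42,28],
    [0,0,0,0,0,45,28],
    [0,0,0,0,0,45,28]
  ]
}}

```text
time_s: 6.38
ee_pos: [535.2, 261.8, 175.5]
ee_rot: [-33.8, 89.8, 35.7]
force: [0.6, 0.1, -2.4]
gripper_width: 28.5
```

```bash
python3 - <<'E'
from h import *
s=state();print(s['gripper_width'],s['force'],s['torque'],s['ee_pos'])
a=grab_frame('wrist')[90:360,130:430,::-1];b=grab_frame('scene')[150:320,270:440,::-1]
cv2.imwrite('pics/g2.png',np.hstack([cv2.resize(a,(400,400)),cv2.resize(b,(400,400),interpolation=cv2.INTER_CUBIC)]))
E
```

```text
28.523312413248593 [ 0.56750592  0.13824553 -2.42044081] [ 0.00994692  0.00016205 -0.010348  ] [535.18291295 261.78484186 175.53405904]
```

View pics/g2.png

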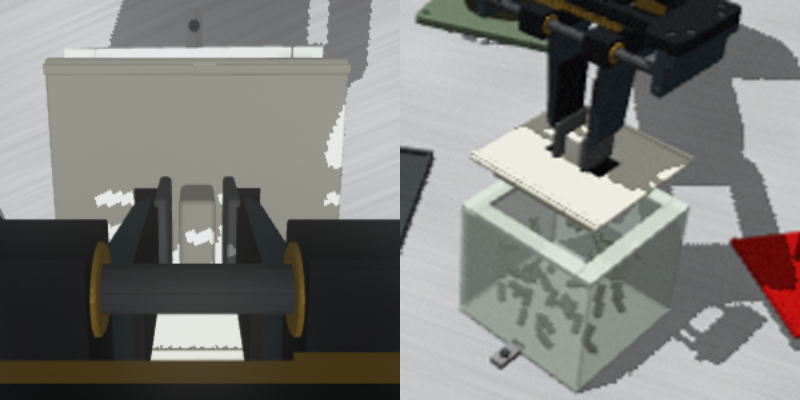

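Request:
{"op": "drive_tool", "data": {
  "plan": [
    [0,0,0,0,0,10,28],
    [0,0,0,-2,-12,22,28],
    [0,0,0,-6,-36,28,28],
    [0,0,0,-12,-71,30,28],
    [0,0,0,-19,-111,30,28],
    [0,0,0,-27,-156,30,28],
    [0,0,0,-34,-201,30,28],
    [0,0,0,-41,-238,30,28],
    [0,0,0,-45,-262,30,28],
    [0,0,0,-47,-272,30,28]
  ]
}}

```text
time_s: 7.72
ee_pos: [486.9, -12.5, 205.6]
ee_rot: [-43.8, 89.9, 25.6]
force: [-0.4, -0.8, -1.2]
gripper_width: 28.3
```

Request:
{"op": "drive_tool", "data": {
  "plan": [
    [0,0,0,0,0,0,28],
    [0,0,0,0,0,-8,28],
    [0,0,0,0,0,-25,28],
    [0,0,0,0,0,-47,28],
    [0,0,0,0,0,-70,28],
    [0,0,0,0,0,-93,28],
    [0,0,0,0,0,-112,28],
    [0,0,0,0,0,-125,28],
    [0,0,0,0,0,-130,28],
    [0,0,0,0,0,-130,28]
  ]
}}

```text
time_s: 8.98
ee_pos: [487.0, -12.2, 75.6]
ee_rot: [-41.2, 89.9, 28.2]
force: [-0.7, 1.1, -0.9]
gripper_width: 28.2
```

```bash
python3 - <<'E'
from h import *
s=state();print(s['time_s'],s['gripper_width'],s['force'],s['torque'],s['ee_pos'])
M=R.from_euler('xyz',s['ee_rot'],degrees=True).as_matrix();print(M.round(4))
b=grab_frame('scene')[150:350,150:400,::-1]
cv2.imwrite('pics/g3.png',cv2.resize(b,(625,500),interpolation=cv2.INTER_CUBIC))
E
```

```text
8.975 28.180100840729082 [-0.68087958  1.1488635  -0.88477791] [0.01647158 0.04175203 0.04389012] [487.03232756 -12.23784662  75.56766317]
[[ 0.0019 -0.936   0.3521]
 [ 0.001   0.3521  0.936 ]
 [-1.     -0.0015  0.0017]]
```

View pics/g3.png

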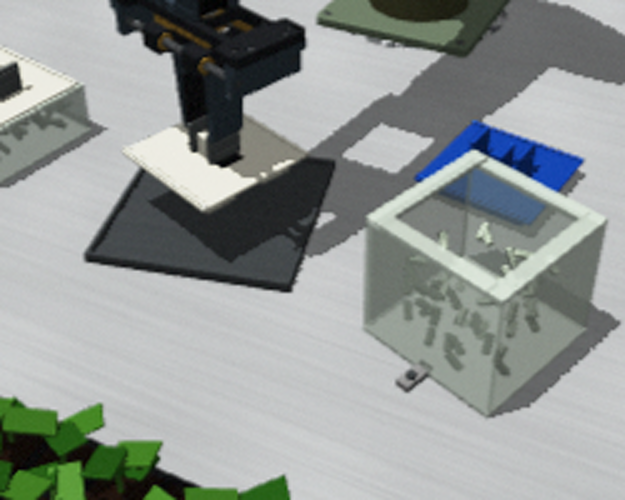

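The lid is held level above the tray. Next I lower it and feel for the floor.

Request:
{"op": "drive_tool", "data": {
  "plan": [
    [0,0,0,1,2,-8,28],
    [0,0,0,1,2,-20,28],
    [0,0,0,1,2,-31,28],
    [0,0,0,1,2,-38,28],
    [0,0,0,1,2,-41,28],
    [0,0,0,1,2,-42,28],
    [0,0,0,1,2,-42.5,28],
    [0,0,0,1,2,-43,28],
    [0,0,0,1,2,-43,28]
  ]
}}

```text
time_s: 10.15
ee_pos: [488.4, -10.3, 33.1]
ee_rot: [-52.8, 89.8, 16.6]
force: [0.1, 0.1, -1.4]
gripper_width: 28.2
```

Request:
{"op": "drive_tool", "data": {
  "plan": [
    [0,0,0,0,0,-0.5,28],
    [0,0,0,0,0,-1,28],
    [0,0,0,0,0,-1.3,28],
    [0,0,0,0,0,-1.6,28],
    [0,0,0,0,0,-1.6,28]
  ]
}}

```text
time_s: 10.78
ee_pos: [488.4, -10.3, 31.4]
ee_rot: [-52.0, 89.8, 17.4]
force: [-0.1, -0.5, -1.3]
gripper_width: 28.2
```

Request:
{"op": "drive_tool", "data": {
  "plan": [
    [0,0,0,0,0,-0.4,28],
    [0,0,0,0,0,-0.8,28],
    [0,0,0,0,0,-0.8,28],
    [0,0,0,0,0,-0.8,28]
  ]
}}

```text
time_s: 11.28
ee_pos: [488.4, -10.3, 30.7]
ee_rot: [-52.6, 89.8, 16.8]
force: [0.2, 1.0, -1.9]
gripper_width: 28.5
```

Request:
{"op": "drive_tool", "data": {
  "plan": [
    [0,0,0,0,0,-0.4,28],
    [0,0,0,0,0,-0.8,28],
    [0,0,0,0,0,-0.8,28],
    [0,0,0,0,0,-0.8,28]
  ]
}}

```text
time_s: 11.78
ee_pos: [488.6, -10.4, 30.3]
ee_rot: [-55.4, 89.8, 14.0]
force: [-0.5, 0.2, 5.3]
gripper_width: 28.7
```

Contact with the floor: force z went from -1.5 to +5.3 N. Now I release.

Request:
{"op": "drive_tool", "data": {
  "plan": [
    [0,0,0,0,0,0,34],
    [0,0,0,0,0,0,40],
    [0,0,0,0,0,0,46],
    [0,0,0,0,0,0,52],
    [0,0,0,0,0,0,60],
    [0,0,0,0,0,0,75],
    [0,0,0,0,0,0,90],
    [0,0,0,0,0,0,90],
    [0,0,0,0,0,0,90]
  ]
}}

```text
time_s: 12.9
ee_pos: [488.6, -10.4, 30.3]
ee_rot: [-55.2, 89.8, 14.2]
force: [-0.1, -0.9, -0.8]
gripper_width: 90.1
```

Request:
{"op": "drive_tool", "data": {
  "plan": [
    [0,0,0,0,0,5,90],
    [0,0,0,0,0,15,90],
    [0,0,0,0,0,35,90],
    [0,0,0,0,0,65,90],
    [0,0,0,0,0,100,90],
    [0,0,0,0,0,140,90],
    [0,0,0,0,0,175,90],
    [0,0,0,0,0,195,90],
    [0,0,0,0,0,200,90],
    [0,0,0,0,0,200,90]
  ]
}}

```text
time_s: 14.15
ee_pos: [488.3, -10.4, 230.2]
ee_rot: [-55.5, 89.8, 13.9]
force: [0.7, 1.0, 0.2]
gripper_width: 90.3
```

```bash
python3 - <<'E'
from h import *
s=state();print(s['time_s'],s['gripper_width'],s['force'],s['ee_pos'])
a=grab_frame('wrist')[:,:,::-1];b=grab_frame('scene')[150:350,110:390,::-1]
cv2.imwrite('pics/g4.png',np.hstack([cv2.resize(a,(400,300)),cv2.resize(b,(400,300),interpolation=cv2.INTER_CUBIC)]))
C=cam('wrist',s)
print(rect(a.min(2)>185,C,24))
E
```

```text
14.15 90.28638026035473 [0.7299875  0.96925554 0.19252178] [488.32268528 -10.35953138 230.21137136]
((488.28411865234375, -9.972137451171875), (122.81036376953125, 114.67887115478516), 69.59751892089844)
```

View pics/g4.png

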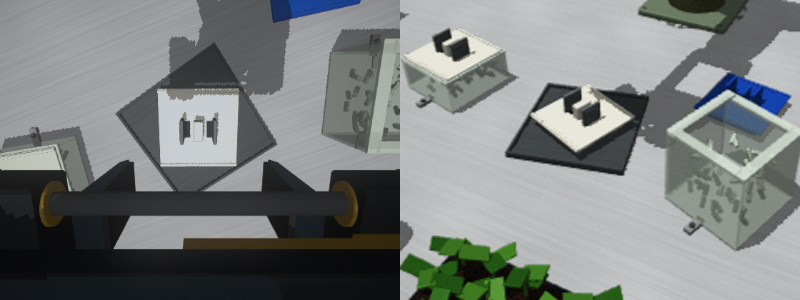

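The lid lies flat and upright at the middle of the tray. The low lid is undisturbed and the gripper is well clear.

```bash
python3 -c "
from workcell import *
print(env.job_done())"
```

```text
the job is handed in; nothing more can be done
None
```

The tall tub's lid is off and lying right way up, flat on the tray floor. I handed the job in after about 14 s of robot time. I pinched both buttons with a 32 N grip setting, lifted the lid straight up and carried it over level. I lowered it until I felt light contact with the floor (about +5 N), then let go slowly and backed off 200 mm.

- **Placing:** the last wrist picture puts the lid's centre at about (488, -10) mm, matching the tray centre at (488, -10) mm. The lid looks level there, with its buttons up and sprung back out.
- **Other things:** the low tub's lid looks untouched, and the gripper was clear of everything at hand-in.
- **Checks that disagreed:** while gripping, the finger opening read about 28 mm, where 32 mm was expected with the buttons fully in. The catches let go cleanly and the hold was steady throughout. The white outline in the final wrist picture measured 123 x 115 mm instead of 124 mm square, most likely because one edge was in shadow.

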